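Empty the tipping skip into its finds tray

TASK

One of the two small tipping skips on the finds bench holds two fired-clay balls. Swing that skip forward by its bar, over its balance point, until it is fully tipped and both balls lie in the tray under it; then ease it back fully upright, keeping control of the bar all the way down so that it does not drop back with a slam. Leave the empty skip as it is.

Things in the scene. Friction and masses are not known exactly. Their poses are not given: they have to be found in the camera images.
- hopper: fixed stand of the loaded skip: two grey cheek plates (138 mm high, 5 mm thick, at y = -72.5 and 72.5 mm) with a catch tray between. Place and yaw vary. Origin on the bench straight below the hinge, midway between the cheeks; x points in the tipping direction, away from the robot within 0.3 rad of world x; z up. The hinge line runs along y, 120 mm above the origin.
- tray (a point): centre of the inner floor of the loaded skip's catch tray: open, grey, white liner, outside 220 (x) by 140 (y) by 45 mm high, walls and floor 5 mm. Fixed to hopper, 50 mm ahead of its origin; same axes.
- skip (a joint): tilt of the loaded skip, rad: 0 upright on its rear stop, 1.30 fully tipped forward. Aluminium bucket 96 mm wide, within 75 mm of the hinge line. Its heavy bar holds it at either stop; it balances near 0.8. About 3 N at the bar moves it. Past balance it may fall forward freely; let go there on the way back, it slams home at over 4 rad/s. Keep the return under 3 rad/s.
- skip_bar (a point): centre of the skip's round steel bar, 22 mm thick, 116 mm long, along y of hopper; end arms at y = -51.5 and 51.5 mm. At tilt q it is 120 sin(q - 0.65) mm ahead of and 120 cos(q - 0.65) mm above the hinge line. Can be pushed or loosely held from above with the tool upright throughout, one finger ahead of it, one behind, the bar turning between them.
- ball_1_center (a point): centre of a fired-clay ball 30 mm in diameter, about 30 g, lying in the loaded skip's bucket at the start.
- ball_2_center (a point): centre of the second ball, the same.
- spare_skip (a joint): tilt of the empty skip, an identical one on its own stand beside the loaded one, 0.25 m or more away in y; either may be on the left. 0 = upright, where it must stay.
- spare: the stand of the empty skip, built like hopper, with the same origin and axes.
Mind the look-alikes: they are no part of the job. Leave any green look-alike of the part that bears ball_1_center alone.

How it is judged:
By the outcome, as a careful person would: the job done as asked, in the order asked, and still so for the second after the job is handed in, with the robot touching nothing.
It also fails if it takes over 38 s, if anything falls off the work surface, if the arm or the gripper's body presses on something with over 40 N, if the wrist force passes 120 N, or if a joint passes its speed limit or range.

ROBOT

A 7-joint arm with a two-finger parallel gripper is mounted at the origin on the work surface. World frame = base frame: x ahead of the robot, y to its left, z up, the work surface at z = 0. Lengths are in m, angles in rad, forces in N, time in s.
With the tool pointing down it reaches from about 0.4 to 0.85 m from the base axis. Payload 6.9 kg.
Tool frame: the origin (TCP) lies at the very end of the fingers, on their centre line; the grasp point (between the pads) lies 19 mm behind it; z points along the fingers, y is the line along which they close (so a half turn about z gives the same grasp; the last joint's range is limited). The gripper opens to 85 mm and grips with 20 to 120 N. Pads are 22 mm wide; open, the fingers measure 114 mm over their backs; the gripper's body (76 mm by 85 mm) begins 54 mm behind the grasp point. The pads swing forward as they close: fully open they stand 13 mm farther back than shut.
Start: joints at [-1.163, 0.507, -0.238, 1.5, 0.126, 1.149, -0.155], TCP at [0.186, 0.597, 0.231] pointing down, gripper open.
Joint ranges: [-3.08, 3.08], [-0.24, 2.05], [-1.43, 1.35], [0, 2.5], [-1.52, 4.66], [0.17, 1.96], [-2.89, 2.89]. Speed limits (rad/s): [2.39, 2.39, 3.14, 3.14, 3.14, 3.14, 3.14].

INTERFACE

Orientations are given as a unit quaternion [w, x, y, z].
In Python, from rig import manip gives the robot as it stands.
- The arm moves only by the tool arm_command, never from a script. Its argument "motion" is a list of rows, each an object with "translation": the shift along the tool's x, y, z in mm, a list of three; "roll": the turn about the tool's z in degrees; "jaw": the closure in counts, from 0 (fully open) to 255 (shut). In form: [{"translation": [tx, ty, tz], "roll": roll, "jaw": jaw}, ...]. A call has exactly 5 rows; each row is the pose to reach, as a shift and turn from the pose commanded when the call began, along the tool's axes at that moment; what a row does not reach only later rows make up. A row lasts 1/10 s, in which the tool goes at most 50 mm and 8.59 degrees, less where a joint would pass 70% of its speed; a pose out of reach is approached as far as the arm can. A call with a gripper value outside its range is refused whole. The fingers move at their own pace and stop on an object; the grip force is fixed at half the most. Time passes only in rows, so rows that repeat a pose let the fingers close, or fill a call up. It gives the time, the measured TCP pose, the force, the opening and the grip force at its end, in the units of the state.
- manip.get_state(): the state, without advancing time (a new reading comes with each control period).
- manip.snapshot(name): name is "scene" or "top" or "wrist"; returns a dict with "image" (400x640x3 uint8, red, green, blue), "K" (3x3 intrinsics, pixels), "k1" (the pictures are not rectified: a ray, as slopes to the right and down, at radius r is drawn at 1 + k1 r^2 times it, then the intrinsics apply), "rvec" (rotation vector, rad) and "tvec" (3), from world to camera coordinates, as OpenCV has them. Camera axes: x right, y down, z forward; pixel columns grow to the right and rows downward; lengths in m; the calibration is good to about 2 mm. A picture is of the moment at which its call begins. There is no depth.
- manip.hand_in(): hands the job in; it is judged then, once.
The state is a dict: "time": time; "qpos": joint angles; "joint_vel": joint speeds; "effort": joint torques, N m; "eef_pos": TCP position; "tcp_rot": TCP orientation; "force": force on the tool from outside, world axes, zero at the start; "ft_torque": the same for the moment, N m; "finger_gap": opening from 0.0 (shut) to 1.0 (fully open); "gripper_force": force on a finger pad.
Only numpy, scipy, OpenCV 4.12 (cv2) and the standard library are available. Lean on these libraries where they do the work, as an engineer would, in place of code of your own. Each camera call takes 0.05 s, during which the arm holds its last target. There are 200 camera calls.

## Working session

There is one attempt and no reset: what is moved stays moved. The work goes in short steps, Python scripts to look and compute and a tool call to move; the robot and the scene stay as the last step left them, time stands still between calls to the robot, and variables do not carry over. Pictures are saved under pics/ and viewed, at most 10 in all, crops included, and the job is handed in when it is done.

Besides the shell and the picture viewer there is one more tool, called after "Request:" as name(argument=value, ...), one argument or row to a line, values as JSON. arm_command: Moves the arm, as the interface text tells. Its arguments: {"type":"object","properties":{"motion":{"type":"array","items":{"type":"object","properties":{"translation":{"type":"array","items":{"type":"number"}},"roll":{"type":"number"},"jaw":{"type":"number"}}}}},"required":["motion"]}

```bash
mkdir -p pics; python3 - <<'E'
from rig import manip
import cv2,pickle
d={}
for n in("scene","top"):
    s=manip.snapshot(n);d[n]=s;cv2.imwrite(f"pics/{n}0.png",s["image"][:,:,::-1]);print(n,s["K"],s["k1"],s["rvec"],s["tvec"])
pickle.dump(d,open("s0.pkl","wb"));print(manip.get_state())
E
```

```text
scene [[386.88109707   0.         322.57398051]
 [  0.         386.88109707 192.96161384]
 [  0.           0.           1.        ]] -0.08021332098886368 [ 1.71553365  1.5057379  -0.81150699] [-0.03750398 -0.16912778  1.2244057 ]
top [[388.22707687   0.         330.92557099]
 [  0.         388.22707687 193.50310088]
 [  0.           0.           1.        ]] 0.008283036866360586 [ 2.17358925 -2.18434462  0.08405104] [0.00118779 0.56051837 0.83793101]
{'time': 0.1, 'qpos': array([-1.16348028,  0.50822096, -0.23751962,  1.50101922,  0.12568918,
        1.14887221, -0.15476733]), 'joint_vel': array([ 0.00024234, -0.00193756, -0.00101861, -0.00287816, -0.00029404,
        0.00123872,  0.00066835]), 'effort': array([-5.44634851e-03, -6.21835756e+01, -2.19534561e+00, -2.50203341e+01,
        1.24122924e-02,  7.73705804e-03, -9.88118728e-06]), 'eef_pos': array([0.18572652, 0.59631266, 0.23054125]), 'tcp_rot': array([-1.04007039e-04,  1.50322013e-01,  9.88636791e-01, -7.60023984e-04]), 'force': array([ 0.0396924 , -0.17305743, -0.11198219]), 'ft_torque': array([ 0.02085028, -0.00660926, -0.02094533]), 'gripper_force': 0.0, 'finger_gap': 0.9965510347396984}
```

View pics/scene0.png

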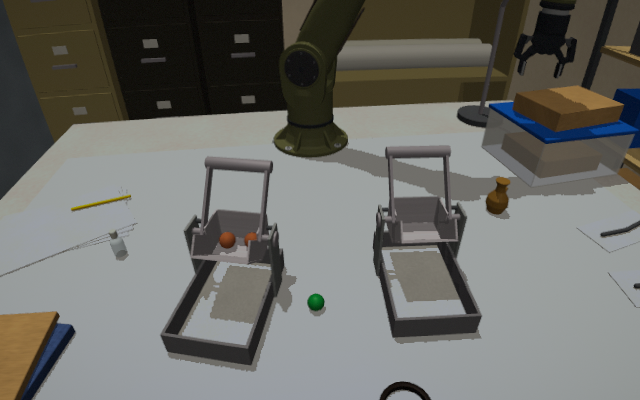

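View pics/top0.png

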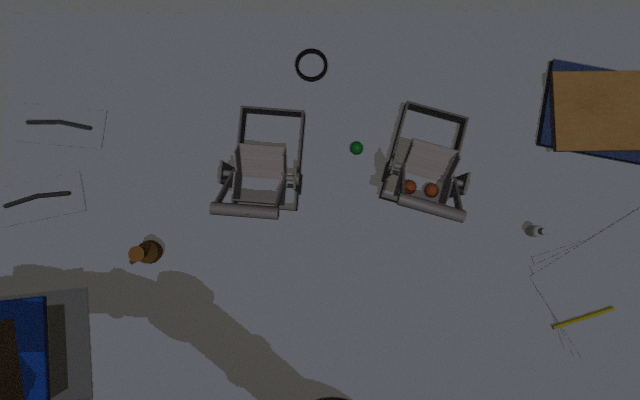

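The loaded skip is the one with two orange balls: scene (228,240),(252,240), top (410,187),(431,190). The skip at scene (420,220), top (260,180) is empty. The green ball at scene (316,302), top (356,148) is the look-alike. I'll confirm this in one enlarged crop, which I'll also use to read the pixels.

```bash
python3 - <<'E'
import cv2,pickle,numpy as np
d=pickle.load(open("s0.pkl","rb"))
a=d["top"]["image"][90:230,370:480,::-1]; b=d["scene"]["image"][145:365,160:300,::-1]
a=cv2.convertScaleAbs(cv2.resize(a,None,fx=4,fy=4,interpolation=cv2.INTER_CUBIC),alpha=1.6)
b=cv2.resize(b,None,fx=2.5,fy=2.5,interpolation=cv2.INTER_CUBIC)
c=np.zeros((560,800,3),np.uint8);c[:560,:440]=a;c[:550,445:795]=b
cv2.imwrite("pics/crop0.png",c)
E
```

```text
(no output)
```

View pics/crop0.png

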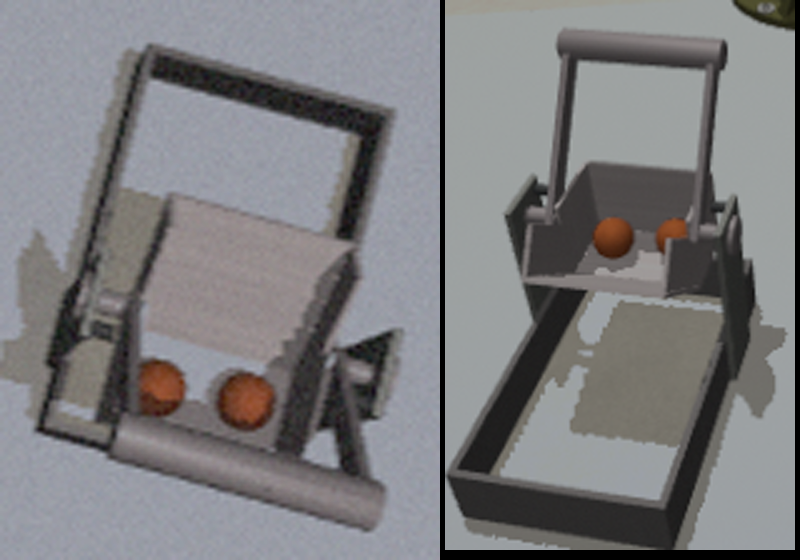

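The crop confirms it: two orange balls lie in this bucket. Next I'll fit the hopper pose from the tray corners and bar ends.

```bash
cat > h.py <<'E'
import cv2,pickle,numpy as np
from scipy.optimize import least_squares
def proj(s,P):
    return cv2.projectPoints(np.asarray(P,float),np.asarray(s["rvec"],float),np.asarray(s["tvec"],float),s["K"],np.array([s["k1"],0,0,0.]))[0][:,0]
def h2w(p,P):
    P=np.atleast_2d(P);c,s=np.cos(p[2]),np.sin(p[2])
    return np.c_[p[0]+c*P[:,0]-s*P[:,1],p[1]+s*P[:,0]+c*P[:,1],P[:,2]]
def bar(q,y=0): return [.12*np.sin(q-.65),y,.12+.12*np.cos(q-.65)]
E
python3 - <<'E'
from h import *
d=pickle.load(open("s0.pkl","rb"))
T=np.array([[115,440],[377,508],[150,46],[393,112],[38,430]],float)/4+[369.6,89.6]
PT=np.array([bar(0,.058),bar(0,-.058),[.16,.07,.045],[.16,-.07,.045],[-.06,.07,.045]])
S=(np.array([[563,45],[723,53],[449,475],[667,508]],float)-[445,0])/2.5+[159.7,144.7]
PS=np.array([bar(0,-.058),bar(0,.058),[.16,-.07,.045],[.16,.07,.045]])
f=lambda p:np.r_[proj(d["top"],h2w(p,PT))-T,proj(d["scene"],h2w(p,PS))-S].ravel()
r=least_squares(f,[.6,-.15,-.2]);print(r.x,np.round(f(r.x).reshape(-1,2),1))
print(h2w(r.x,[bar(q) for q in(0,.4,.8,1.1,1.3)]))
# spare: rough centre from bar in top
f2=lambda p:(proj(d["top"],h2w(p,[bar(0,.058),bar(0,-.058)]))-[[213,208],[277,212]]).ravel()
print(least_squares(f2,[.6,.15,0]).x)
E
```

```text
[ 0.58885821 -0.19171284 -0.27241762] [[-0.8 -0.3]
 [-0.4  0.6]
 [-1.2 -0.1]
 [ 0.1 -0.2]
 [ 1.3  0.2]
 [-0.4 -0.8]
 [ 0.3  0.3]
 [-1.   0.1]
 [ 0.2  0.1]]
[[ 0.51891392 -0.17217302  0.21553006]
 [ 0.56026455 -0.18372484  0.23626949]
 [ 0.60612949 -0.19653779  0.23865253]
 [ 0.63912926 -0.2057567   0.22805365]
 [ 0.6588025  -0.21125267  0.21553006]]
[ 0.58988523  0.14016048 -0.06841845]
```

```bash
cat >> h.py <<'E'
HP=[0.58886,-0.19171,-0.27242]
def totool(W,pos,quat):
    from scipy.spatial.transform import Rotation as R
    r=R.from_quat(np.roll(quat,-1)); return np.round(r.inv().apply((np.asarray(W)-pos))*1000,0)
def yawneed(quat):
    from scipy.spatial.transform import Rotation as R
    y=R.from_quat(np.roll(quat,-1)).as_matrix()[:,1]; return np.degrees(np.arctan2(y[1],y[0])-HP[2])
E
python3 - <<'E'
from h import *; from rig import manip
s=manip.get_state();p,q=s["eef_pos"],s["tcp_rot"]
print(yawneed(q),totool([[.186,.597,.275],[.2,.585,.32],[.235,.56,.33],[.27,.53,.33],[.305,.5,.33]],p,q))
E
```

```text
88.31733386363483 [[  -0.    1.  -44.]
 [ -17.   -7.  -89.]
 [ -58.  -20.  -99.]
 [-100.  -38.  -99.]
 [-143.  -57.  -99.]]
```

Request:
arm_command(
  motion=[
    {"translation": [0, 0, -44], "roll": 8.5, "jaw": 0},
    {"translation": [-17, -7, -89], "roll": 17, "jaw": 0},
    {"translation": [-58, -20, -99], "roll": 25.5, "jaw": 0},
    {"translation": [-100, -38, -99], "roll": 34, "jaw": 0},
    {"translation": [-143, -57, -99], "roll": 42.5, "jaw": 0},
  ],
)

```text
time: 0.6
eef_pos: [0.3062, 0.4989, 0.3305]
tcp_rot: [-0.0, 0.501, 0.866, 0.0]
force: [1.1, 0.5, -0.8]
finger_gap: 1.006
gripper_force: 0.0
```

```bash
python3 - <<'E'
from h import *; from rig import manip
s=manip.get_state();p,q=s["eef_pos"],s["tcp_rot"]
print(s["time"],p,s["qpos"],yawneed(q),totool([[.45,.3,.33],[.52,.06,.33]],p,q))
E
```

```text
0.6 [0.30623578 0.4989347  0.33048882] [-1.04013531  0.37879842 -0.03383323  1.43271913  0.01281147  1.32973403
 -0.55249914] 45.524032512554655 [[-244.   25.    0.]
 [-487.  -34.    0.]]
```

Request:
arm_command(
  motion=[
    {"translation": [-49, 5, 0], "roll": 8.5, "jaw": 0},
    {"translation": [-98, 10, 0], "roll": 17, "jaw": 0},
    {"translation": [-147, 15, 0], "roll": 25.5, "jaw": 0},
    {"translation": [-196, 20, 0], "roll": 34, "jaw": 60},
    {"translation": [-244, 25, 0], "roll": 42.5, "jaw": 60},
  ],
)

```text
time: 1.1
eef_pos: [0.4505, 0.2995, 0.3302]
tcp_rot: [-0.0, 0.781, 0.625, -0.0]
force: [1.0, -0.2, -0.1]
finger_gap: 0.767
gripper_force: 0.0
```

```bash
python3 - <<'E'
from h import *; from rig import manip
s=manip.get_state();p,q=s["eef_pos"],s["tcp_rot"]
print(s["time"],p,s["qpos"],yawneed(q),totool([[.52,.06,.33],[.519,-.1722,.30]],p,q))
E
```

```text
1.1 [0.45048616 0.29949504 0.33015179] [-0.77375731  0.31009096  0.20177211  1.54859478 -0.06370638  1.28969302
 -0.7844878 ] 2.9555119356459407 [[-218.  120.    0.]
 [-445.  170.   30.]]
```

Request:
arm_command(
  motion=[
    {"translation": [-44, 22, 0], "roll": 3, "jaw": 60},
    {"translation": [-88, 45, 0], "roll": 3, "jaw": 60},
    {"translation": [-132, 68, 0], "roll": 3, "jaw": 60},
    {"translation": [-175, 92, 0], "roll": 3, "jaw": 60},
    {"translation": [-218, 115, 0], "roll": 3, "jaw": 60},
  ],
)

```text
time: 1.6
eef_pos: [0.5157, 0.0621, 0.3302]
tcp_rot: [-0.0, 0.795, 0.607, -0.0]
force: [0.7, 1.0, 0.3]
finger_gap: 0.763
gripper_force: 0.0
```

```bash
python3 - <<'E'
from h import *; from rig import manip
s=manip.get_state();p,q=s["eef_pos"],s["tcp_rot"]
print(s["time"],p,s["qpos"],yawneed(q),totool([[.519,-.1722,.30]],p,q))
E
```

```text
1.6 [0.51572761 0.06207088 0.33016802] [-0.39798389  0.2802849   0.31745347  1.60134519 -0.09047375  1.27468596
 -0.33236901] 0.3271489898226488 [[-225.   65.   30.]]
```

Request:
arm_command(
  motion=[
    {"translation": [-46, 13, 0], "roll": 0.3, "jaw": 60},
    {"translation": [-92, 26, 5], "roll": 0.3, "jaw": 60},
    {"translation": [-138, 39, 15], "roll": 0.3, "jaw": 60},
    {"translation": [-182, 52, 25], "roll": 0.3, "jaw": 60},
    {"translation": [-225, 65, 30], "roll": 0.3, "jaw": 60},
  ],
)

```text
time: 2.1
eef_pos: [0.5182, -0.1718, 0.2993]
tcp_rot: [-0.001, 0.796, 0.605, -0.0]
force: [0.1, 0.5, -0.7]
finger_gap: 0.766
gripper_force: 0.0
```

```bash
python3 - <<'E'
from h import *; from rig import manip
s=manip.get_state();p,q=s["eef_pos"],s["tcp_rot"]
print(s["time"],p,s["qpos"],yawneed(q),totool([[.519,-.1722,.1945]],p,q))
a=manip.snapshot("scene")["image"][60:260,120:360,::-1];b=manip.snapshot("wrist")["image"][:,:,::-1]
a=cv2.resize(a,(480,400));cv2.imwrite("pics/p1.png",np.hstack([a,cv2.resize(b,(320,200))[:, :] if 0 else b[:,160:480]]))
E
```

```text
2.1 [ 0.5182475  -0.17181664  0.2992535 ] [-1.14595407e-03  3.51933403e-01  4.02661529e-01  1.59702145e+00
 -1.44088450e-01  1.22366396e+00  1.56604689e-01] 0.01610919059331883 [[ -0.   1. 105.]]
```

View pics/p1.png

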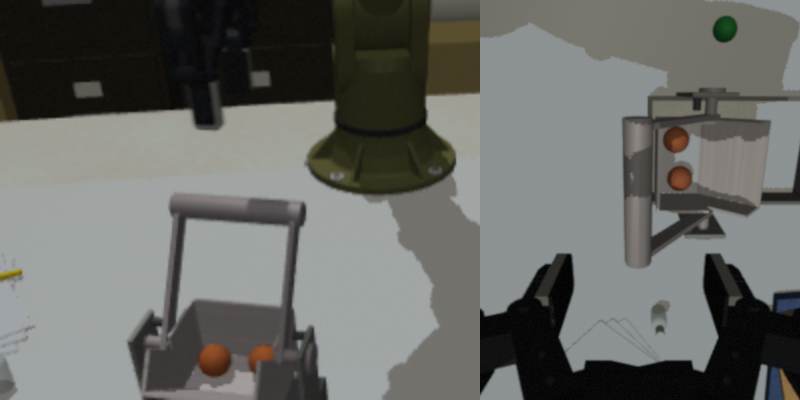

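Side by side, the scene crop and wrist view show the bar (crop cols 625–650) centred between the fingers (midpoint about col 638) and parallel to the pads. I'll descend and close loosely.

Request:
arm_command(
  motion=[
    {"translation": [0, 1, 35], "roll": 0, "jaw": 60},
    {"translation": [0, 1, 70], "roll": 0, "jaw": 60},
    {"translation": [0, 1, 95], "roll": 0, "jaw": 60},
    {"translation": [0, 1, 105], "roll": 0, "jaw": 100},
    {"translation": [0, 1, 105], "roll": 0, "jaw": 165},
  ],
)

```text
time: 2.7
eef_pos: [0.5195, -0.1698, 0.1943]
tcp_rot: [-0.001, 0.796, 0.605, -0.001]
force: [0.2, 0.1, 1.0]
finger_gap: 0.454
gripper_force: 0.0
```

Request:
arm_command(
  motion=[
    {"translation": [0, 0, 0], "roll": 0, "jaw": 165},
    {"translation": [0, 0, 0], "roll": 0, "jaw": 165},
    {"translation": [0, 0, 0], "roll": 0, "jaw": 165},
    {"translation": [0, 0, 0], "roll": 0, "jaw": 165},
    {"translation": [0, 0, 0], "roll": 0, "jaw": 165},
  ],
)

```text
time: 3.2
eef_pos: [0.5202, -0.1704, 0.1957]
tcp_rot: [0.0, 0.796, 0.605, 0.0]
force: [-0.3, 0.5, 0.1]
finger_gap: 0.35
gripper_force: 0.0
```

```bash
python3 - <<'E'
from h import *; from rig import manip
s=manip.get_state();p,q=s["eef_pos"],s["tcp_rot"]
print(s["time"],p,s["force"],s["finger_gap"])
for t in np.arange(0,1.31,.065): print(round(t,3),totool(h2w(HP,bar(t))-[0,0,.021],p,q)[0])
b=manip.snapshot("wrist")["image"][:,:,::-1];cv2.imwrite("pics/p2.png",b)
E
```

```text
3.2 [ 0.52018818 -0.17043133  0.19571873] [-0.27239857  0.50751695  0.10447965] 0.34968382842962537
0.0 [-2. -1.  1.]
0.065 [-2.  6. -3.]
0.13 [-2. 12. -7.]
0.195 [ -2.  19. -11.]
0.26 [ -2.  26. -14.]
0.325 [ -2.  34. -17.]
0.39 [ -2.  41. -19.]
0.455 [ -2.  49. -21.]
0.52 [ -2.  56. -22.]
0.585 [ -2.  64. -23.]
0.65 [ -2.  72. -23.]
0.715 [ -2.  80. -23.]
0.78 [ -2.  87. -22.]
0.845 [ -2.  95. -21.]
0.91 [ -2. 103. -19.]
0.975 [ -2. 110. -17.]
1.04 [ -2. 117. -14.]
1.105 [ -2. 125. -11.]
1.17 [ -2. 131.  -7.]
1.235 [ -2. 138.  -3.]
1.3 [ -2. 144.   1.]
```

View pics/p2.png

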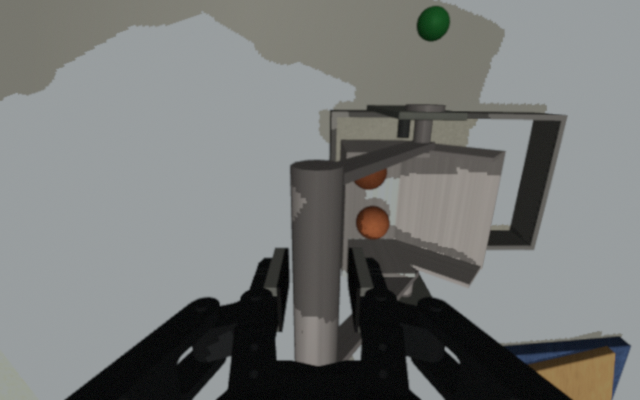

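The bar (cols 290–342) sits loosely between the pads (288–348). I'll follow the arc forward.

Request:
arm_command(
  motion=[
    {"translation": [0, 6, -3], "roll": 0, "jaw": 165},
    {"translation": [0, 12, -7], "roll": 0, "jaw": 165},
    {"translation": [0, 19, -11], "roll": 0, "jaw": 165},
    {"translation": [0, 26, -14], "roll": 0, "jaw": 165},
    {"translation": [0, 34, -17], "roll": 0, "jaw": 165},
  ],
)

```text
time: 3.75
eef_pos: [0.5527, -0.1796, 0.2126]
tcp_rot: [-0.0, 0.797, 0.605, -0.0]
force: [-3.5, 1.5, 1.3]
finger_gap: 0.347
gripper_force: 1.6
```

Request:
arm_command(
  motion=[
    {"translation": [0, 7, -2], "roll": 0, "jaw": 165},
    {"translation": [0, 15, -4], "roll": 0, "jaw": 165},
    {"translation": [0, 22, -5], "roll": 0, "jaw": 165},
    {"translation": [0, 30, -6], "roll": 0, "jaw": 165},
    {"translation": [0, 38, -6], "roll": 0, "jaw": 165},
  ],
)

```text
time: 4.25
eef_pos: [0.5903, -0.19, 0.2184]
tcp_rot: [0.0, 0.796, 0.605, 0.0]
force: [-1.7, -0.7, 0.3]
finger_gap: 0.352
gripper_force: 0.5
```

```bash
python3 - <<'E'
from h import *; from rig import manip
s=manip.get_state();print(s["time"],s["eef_pos"],s["force"],s["finger_gap"],s["gripper_force"],totool(h2w(HP,bar(.65))-[0,0,.021],s["eef_pos"],s["tcp_rot"]))
a=manip.snapshot("scene")["image"][60:360,120:360,::-1];b=manip.snapshot("wrist")["image"][:,160:480,::-1]
cv2.imwrite("pics/p3.png",np.hstack([cv2.resize(a,(320,400)),b]))
E
```

```text
4.25 [ 0.59032162 -0.18999884  0.21835799] [-1.71216341 -0.67760066  0.32235952] 0.3524089257109579 0.485027264803648 [[-2. -1. -1.]]
```

View pics/p3.png

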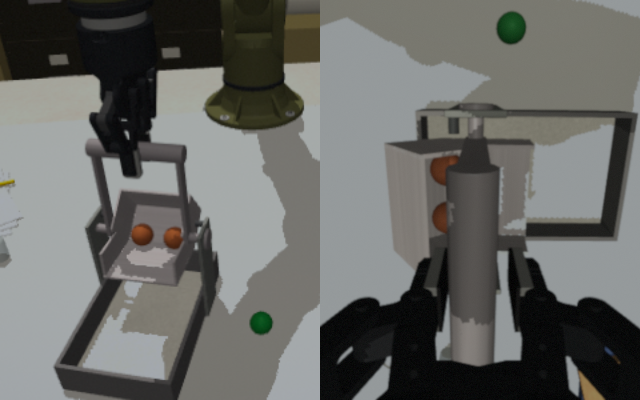

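The skip is at about 0.6 with both balls still in the bucket and the bar held. Carrying on past the balance point.

Request:
arm_command(
  motion=[
    {"translation": [0, 8, 0], "roll": 0, "jaw": 165},
    {"translation": [0, 15, 1], "roll": 0, "jaw": 165},
    {"translation": [0, 23, 2], "roll": 0, "jaw": 165},
    {"translation": [0, 31, 4], "roll": 0, "jaw": 165},
    {"translation": [0, 38, 6], "roll": 0, "jaw": 165},
  ],
)

```text
time: 4.85
eef_pos: [0.6269, -0.2001, 0.212]
tcp_rot: [0.0, 0.796, 0.605, 0.0]
force: [-0.3, -0.2, 0.3]
finger_gap: 0.352
gripper_force: 0.0
```

Request:
arm_command(
  motion=[
    {"translation": [0, 7, 3], "roll": 0, "jaw": 165},
    {"translation": [0, 15, 6], "roll": 0, "jaw": 165},
    {"translation": [0, 21, 10], "roll": 0, "jaw": 165},
    {"translation": [0, 28, 14], "roll": 0, "jaw": 165},
    {"translation": [0, 36, 18], "roll": 0, "jaw": 165},
  ],
)

```text
time: 5.35
eef_pos: [0.6609, -0.2097, 0.1938]
tcp_rot: [-0.0, 0.796, 0.605, -0.0]
force: [0.4, -0.7, 0.7]
finger_gap: 0.354
gripper_force: 0.0
```

Request:
arm_command(
  motion=[
    {"translation": [0, 1, 0], "roll": 0, "jaw": 165},
    {"translation": [0, 2, 0], "roll": 0, "jaw": 165},
    {"translation": [0, 2, 0], "roll": 0, "jaw": 165},
    {"translation": [0, 2, 0], "roll": 0, "jaw": 165},
    {"translation": [0, 2, 0], "roll": 0, "jaw": 165},
  ],
)

```text
time: 5.85
eef_pos: [0.6624, -0.2102, 0.1946]
tcp_rot: [0.0, 0.797, 0.605, 0.0]
force: [-0.5, -0.6, -0.6]
finger_gap: 0.355
gripper_force: 0.0
```

```bash
python3 - <<'E'
from h import *; from rig import manip
s=manip.get_state();print(s["time"],s["eef_pos"],s["force"],s["finger_gap"],s["gripper_force"],totool(h2w(HP,bar(1.3))-[0,0,.021],s["eef_pos"],s["tcp_rot"]))
a=manip.snapshot("scene")["image"][60:360,120:360,::-1];b=manip.snapshot("wrist")["image"][:,160:480,::-1]
cv2.imwrite("pics/p4.png",np.hstack([cv2.resize(a,(480,600)),cv2.copyMakeBorder(b,0,200,0,0,0)]))
E
```

```text
5.85 [ 0.6624489  -0.21018071  0.19463723] [-0.51340236 -0.57277113 -0.64204011] 0.3550779429888983 0.0 [[-2. -3.  0.]]
```

View pics/p4.png

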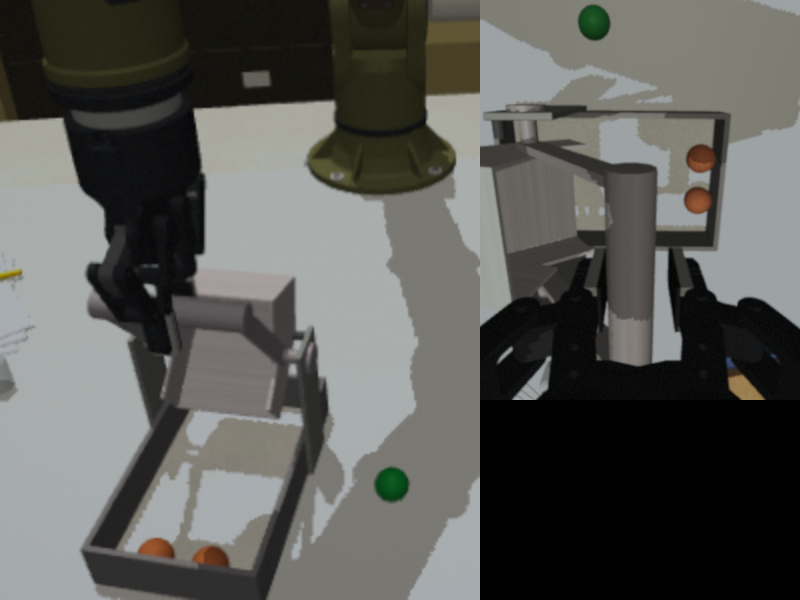

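Both balls lie in the tray (crop 155,552 and 210,562), and the skip rests on its front stop with the bar still between the fingers. Now I'll ease it back slowly.

Request:
arm_command(
  motion=[
    {"translation": [0, -2, 0], "roll": 0, "jaw": 165},
    {"translation": [0, -8, -4], "roll": 0, "jaw": 165},
    {"translation": [0, -15, -8], "roll": 0, "jaw": 165},
    {"translation": [0, -21, -12], "roll": 0, "jaw": 165},
    {"translation": [0, -29, -15], "roll": 0, "jaw": 165},
  ],
)

```text
time: 6.45
eef_pos: [0.6349, -0.2025, 0.2106]
tcp_rot: [0.001, 0.796, 0.605, 0.001]
force: [2.2, -0.6, 1.8]
finger_gap: 0.356
gripper_force: 1.3
```

Request:
arm_command(
  motion=[
    {"translation": [0, -7, -3], "roll": 0, "jaw": 165},
    {"translation": [0, -14, -5], "roll": 0, "jaw": 165},
    {"translation": [0, -22, -7], "roll": 0, "jaw": 165},
    {"translation": [0, -30, -8], "roll": 0, "jaw": 165},
    {"translation": [0, -37, -9], "roll": 0, "jaw": 165},
  ],
)

```text
time: 6.95
eef_pos: [0.5977, -0.1921, 0.218]
tcp_rot: [-0.001, 0.797, 0.605, -0.0]
force: [1.0, -0.0, 0.8]
finger_gap: 0.353
gripper_force: 0.1
```

Request:
arm_command(
  motion=[
    {"translation": [0, -6, 0], "roll": 0, "jaw": 165},
    {"translation": [0, -12, 0], "roll": 0, "jaw": 165},
    {"translation": [0, -18, 0], "roll": 0, "jaw": 165},
    {"translation": [0, -24, 1], "roll": 0, "jaw": 165},
    {"translation": [0, -30, 2], "roll": 0, "jaw": 165},
  ],
)

```text
time: 7.45
eef_pos: [0.5694, -0.1842, 0.216]
tcp_rot: [-0.0, 0.797, 0.605, -0.0]
force: [-1.4, 0.2, -0.5]
finger_gap: 0.36
gripper_force: 0.4
```

Request:
arm_command(
  motion=[
    {"translation": [0, -6, 1], "roll": 0, "jaw": 165},
    {"translation": [0, -12, 3], "roll": 0, "jaw": 165},
    {"translation": [0, -18, 5], "roll": 0, "jaw": 165},
    {"translation": [0, -24, 7], "roll": 0, "jaw": 165},
    {"translation": [0, -30, 10], "roll": 0, "jaw": 165},
  ],
)

```text
time: 7.95
eef_pos: [0.5406, -0.1762, 0.2061]
tcp_rot: [-0.0, 0.797, 0.605, -0.0]
force: [-1.9, 1.1, -1.6]
finger_gap: 0.354
gripper_force: 0.8
```

Request:
arm_command(
  motion=[
    {"translation": [0, -5, 3], "roll": 0, "jaw": 165},
    {"translation": [0, -10, 6], "roll": 0, "jaw": 165},
    {"translation": [0, -15, 9], "roll": 0, "jaw": 165},
    {"translation": [0, -19, 11], "roll": 0, "jaw": 165},
    {"translation": [0, -24, 12], "roll": 0, "jaw": 165},
  ],
)

```text
time: 8.45
eef_pos: [0.5184, -0.17, 0.1943]
tcp_rot: [0.001, 0.796, 0.605, 0.0]
force: [0.3, -0.3, -0.3]
finger_gap: 0.354
gripper_force: 0.0
```

```bash
python3 - <<'E'
from h import *; from rig import manip
s=manip.get_state();print(s["time"],s["eef_pos"],s["force"],s["finger_gap"],s["gripper_force"],totool(h2w(HP,bar(0))-[0,0,.021],s["eef_pos"],s["tcp_rot"]))
a=manip.snapshot("scene")["image"][60:360,120:360,::-1];b=manip.snapshot("wrist")["image"][:,160:480,::-1]
cv2.imwrite("pics/p5.png",np.hstack([cv2.resize(a,(480,600)),cv2.copyMakeBorder(b,0,200,0,0,0)]))
E
```

```text
8.45 [ 0.51844452 -0.17001995  0.19431584] [ 0.27214916 -0.29308222 -0.25914353] 0.3541913569259272 0.0 [[-2.  1. -0.]]
```

View pics/p5.png

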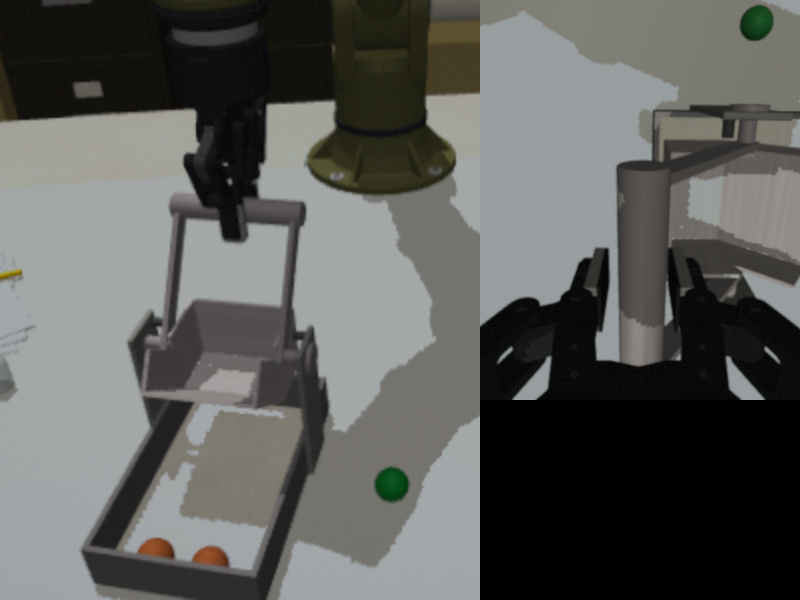

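The skip is upright on its rear stop: the bar matches its starting place (crop 172–305, 195–222) and the force is about zero. I'll open and lift straight off.

Request:
arm_command(
  motion=[
    {"translation": [0, 2, 0], "roll": 0, "jaw": 120},
    {"translation": [0, 2, 0], "roll": 0, "jaw": 60},
    {"translation": [0, 2, 0], "roll": 0, "jaw": 60},
    {"translation": [0, 2, 0], "roll": 0, "jaw": 60},
    {"translation": [0, 2, 0], "roll": 0, "jaw": 60},
  ],
)

```text
time: 9.05
eef_pos: [0.5201, -0.1705, 0.1943]
tcp_rot: [0.0, 0.796, 0.605, -0.0]
force: [-0.3, -0.8, 0.3]
finger_gap: 0.765
gripper_force: 0.0
```

Request:
arm_command(
  motion=[
    {"translation": [0, 0, -20], "roll": 0, "jaw": 60},
    {"translation": [0, 0, -45], "roll": 0, "jaw": 60},
    {"translation": [0, 0, -75], "roll": 0, "jaw": 60},
    {"translation": [0, 0, -105], "roll": 0, "jaw": 60},
    {"translation": [0, 0, -120], "roll": 0, "jaw": 60},
  ],
)

```text
time: 9.55
eef_pos: [0.5206, -0.1709, 0.317]
tcp_rot: [0.001, 0.797, 0.605, 0.001]
force: [-0.0, -0.2, -0.5]
finger_gap: 0.765
gripper_force: 0.0
```

Request:
arm_command(
  motion=[
    {"translation": [0, 0, 0], "roll": 0, "jaw": 60},
    {"translation": [0, 0, 0], "roll": 0, "jaw": 60},
    {"translation": [0, 0, 0], "roll": 0, "jaw": 60},
    {"translation": [0, 0, 0], "roll": 0, "jaw": 60},
    {"translation": [0, 0, 0], "roll": 0, "jaw": 60},
  ],
)

```text
time: 10.05
eef_pos: [0.5198, -0.1703, 0.3135]
tcp_rot: [-0.001, 0.796, 0.605, -0.0]
force: [0.3, 0.0, 0.6]
finger_gap: 0.765
gripper_force: 0.0
```

```bash
python3 - <<'E'
from h import *; from rig import manip
s=manip.get_state();print(s["time"],s["eef_pos"],s["force"])
cv2.imwrite("pics/p6.png",manip.snapshot("scene")["image"][:,:,::-1])
E
```

```text
10.05 [ 0.51975511 -0.17028334  0.31352596] [0.31382856 0.03019153 0.59393349]
```

View pics/p6.png

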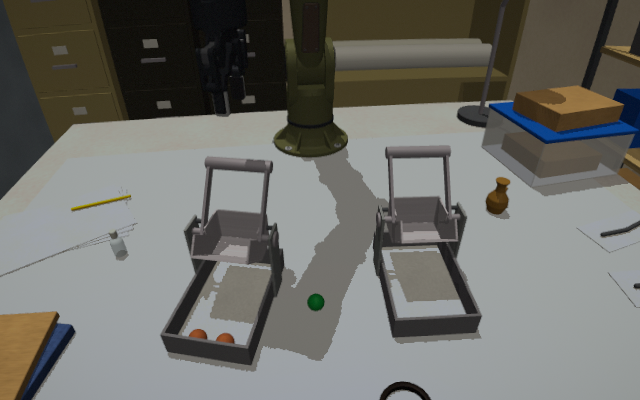

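The skip is upright (bar at 240,165, as at the start), both balls are in the tray (198,338 and 225,341), the spare skip and green ball haven't moved, and the gripper is clear.

```bash
python3 -c "
from rig import manip
print(manip.hand_in())"
```

```text
the job is handed in; nothing more can be done
None
```

I tipped the loaded skip fully so both balls lie in its tray, eased it back upright with the bar held all the way, left the empty skip alone, and handed the job in at about 10 s.

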